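Open the lamp unit for a lamp change: turret to 5, cover held at its balance point

TASK

Lamp 5 of the spectrometer's lamp unit is to be changed. With the blue cover still shut, turn the numbered turret dial until it clicks in at 5 under the red pointer and let go of it; then grip the cover's steel bar, swing the cover up to its balance point and hold it there: its stay has been taken off, so let it fall neither shut nor over backwards, and finish with the gripper still closed on the bar and the cover still. Leave the other things on the bench and on the unit where they are.

Things in the scene. Friction and masses are not known exactly. Their poses are not given: they have to be found in the camera images.
- lamp_unit: lamp unit of a spectrometer: beige housing fixed on the black bench, 360 mm deep (its x), 460 mm wide (its y), flat deck 170 mm high, a 45 mm higher hump along its back. Origin: middle of its underside; front (-x) faces the robot, z up. Turret dial on the deck's right (axis at x -70, y -145 mm), blue hinged cover left of the middle (centre line y +60 mm). Place and yaw differ each time
- turret_dial (a joint): dial angle, rad: 0 with number 1 at the pointer, 45 degrees (0.785 rad) per number, number 5 at 3.142, 8 at 5.50; grows as the dial is turned CLOCKWISE seen from above. Ball detent at each number: about 0.2 N m to turn past, and let go it pulls itself to the nearest number. End stops just before 1 and past 8, so it does not pass from 8 to 1. It starts at 1, 2 or 3
- dial_grip (a point): the dial's grip: knurled grey upright cylinder 48 mm across, 45 mm tall (8 to 53 mm above the deck). Origin on its axis, 36 mm above the deck, a good height to grip; z up, turns with the dial. Grip it across any diameter, and afresh for a long turn. Below it a black skirt 84 mm across (top 8 mm above the deck) turns with it and bears the white numbers 1 to 8
- dial: the turret dial, skirt and sleeve together; origin on its axis at the deck, 36 mm below dial_grip; z up, turns with it
- cover: the whole blue cover; origin and axes as cover_hinge
- dial_pointer (a point): tip of the red pointer fixed on the deck at the robot's side of the dial (the unit's -x), 48 mm from the dial's axis; the number on the skirt next to it is the one set
- cover_angle (a joint): cover's hinge angle, rad: 0 shut (flat on the deck), grows as the front edge swings up and back; pi/2 upright, stop at 2.45. 0.4 to 0.7 kg, swings freely, nothing keeps it open: when shut its centre of mass lies 93 mm in front of the hinge line and 11 mm below it, so it balances at 1.685 rad, 6.5 degrees past upright; short of that it falls shut, beyond it falls over backwards
- cover_hinge (a point): middle of the cover's hinge line, at the cover's rear edge, 172 mm above the bench; the hinge runs along this frame's y. The frame belongs to the cover and turns with it: when shut its x points away from the robot (as the unit's x) and its z up
- cover_edge (a point): middle of the cover's front edge, top face. The cover is a blue sheet panel with an amber window, 200 mm wide and 4 mm thick, reaching 135 mm forward from the hinge; black light shields 40 mm deep hang below it. Axes as cover_hinge
- cover_bar (a point): the cover's grip: round steel bar 12 mm thick, 110 mm long, along y of this frame, parallel to the hinge. Origin at its middle: x -160, z +34 mm in the cover_hinge frame, moving with the cover. A thin arm near each end (y -50, +50 mm) slants to the panel's front edge; the middle 80 mm are free. Being round it turns in the fingers, so a gripper may keep pointing down while the cover swings
- screwdriver: bystander: red-handled screwdriver, 150 mm, lying on the lamp unit's deck behind the dial; leave it alone
- gas_stay: bystander: the cover's gas stay, a black tube with a steel rod, 205 x 18 mm, lying on the deck behind the cover, origin under it; leave it alone
- spare_lamp: bystander: new hollow-cathode lamp standing on its black base, 40 mm across, 138 mm tall, origin under its base; leave it alone
- tube_rack: bystander: white rack of test tubes with blue caps, 100 x 150 x 112 mm, origin under it; leave it alone
- water_bottle: bystander: clear bottle with a blue cap, 66 mm across, 190 mm tall, origin under it; leave it alone
- beaker: bystander: glass beaker, 66 mm across, 85 mm tall, origin under it; leave it alone
- lamp_carton: bystander: cardboard lamp carton, 55 x 55 x 170 mm, standing, origin under it; leave it alone
- blue_tray: bystander: blue tray, 120 x 160 x 30 mm, with small things in it, origin under it; leave it alone

How it is judged:
By the outcome, as a careful person would: the job done as asked, in the order asked, and still so for the second after the job is handed in, while the arm keeps its last pose, push and grip.
It also fails if it takes over 67 s, if anything falls off the work surface, if the arm or the gripper's body presses on something with over 40 N, if the wrist force passes 120 N, or if a joint passes its speed limit or range.

ROBOT

A 7-joint arm with a two-finger parallel gripper is mounted at the origin on the work surface. World frame = base frame: x ahead of the robot, y to its left, z up, the work surface at z = 0. Lengths are in m, angles in rad, forces in N, time in s.
With the tool pointing down it reaches from about 0.4 to 0.85 m from the base axis. Payload 10.4 kg.
Tool frame: the origin (TCP) lies midway between the tips of the shut fingers; the grasp point (between the pads) lies 19 mm behind it; x points along the fingers, y is the direction in which the jaws open and shut, and the axes are right-handed (so a half turn about x gives the same grasp; the last joint's range is limited). The gripper opens to 85 mm and grips with 20 to 120 N. Pads are 22 mm wide; open, the fingers measure 114 mm over their backs; the gripper's body (76 mm by 85 mm) begins 54 mm behind the grasp point. The pads swing forward as they close: fully open they stand 13 mm farther back than shut.
Start: joints at [-1.165, 0.332, -0.065, 1.46, 0.022, 1.35, -0.088], TCP at [0.26, 0.568, 0.231] pointing down, gripper open.
Joint ranges: [-2.6, 2.6], [-0.5, 2.12], [-1.47, 1.34], [0.16, 2.42], [-1.27, 4.41], [0.06, 2.06], [-2.6, 2.6]. Speed limits (rad/s): [2.22, 2.22, 2.79, 2.79, 3.14, 3.14, 3.14].

INTERFACE

Orientations are given as a unit quaternion [x, y, z, w].
In Python, from rig import bot gives the robot as it stands.
- The arm moves only by the shell command python3 -m inch 'ROWS' [OPENING] [FORCE]. ROWS is JSON, a list of rows, each a list of 6 numbers: the shift along the tool's x, y, z in mm, then the turn, a rotation vector about the tool's x, y, z in degrees. In form: [[tx, ty, tz, rx, ry, rz], ...]. A call has 1 to 12 rows; each row is the pose to reach, as a shift and turn from the pose commanded when the call began, along the tool's axes at that moment; what a row does not reach only later rows make up. A row lasts 1/8 s, in which the tool goes at most 62.5 mm and 10.7 degrees, less where a joint would pass 70% of its speed; a pose out of reach is approached as far as the arm can. A call with a gripper value outside its range is refused whole. OPENING is the opening, from 0 (shut) to 1 (fully open), set as the call begins (- or left out, the last holds). The fingers move at their own pace and stop on an object; FORCE is the grip in N (left out, the last holds). Time passes only in rows, so rows that repeat a pose let the fingers close. It gives the time, the measured TCP pose, the force and the opening at its end, in the units of the state.
- bot.get_state(): the state, without advancing time (a new reading comes with each control period).
- bot.read_camera(name): name is "scene" or "top" or "wrist"; returns a dict with "frame" (400x640x3 uint8, blue, green, red), "camera_matrix" (3x3 intrinsics, pixels), "extrinsics" (4x4, takes a point from camera to world coordinates); the wrist camera has in their place "mount" (4x4, takes a point from camera to tool coordinates, whose origin is the TCP and whose axes are the tool frame's). Camera axes: x right, y down, z forward; pixel columns grow to the right and rows downward; lengths in m; the calibration is good to about 2 mm. A picture is of the moment at which its call begins: read the wrist's pose just before it. There is no depth.
- bot.close_job(): hands the job in, once; it reports no verdict.
The state is a dict: "t": time; "joint_pos": joint angles; "dq": joint speeds; "joint_torque": joint torques, N m; "eef_pos": TCP position; "orientation": TCP orientation; "contact_force": force on the tool from outside, world axes, zero at the start; "wrist_torque": the same for the moment, N m; "finger_gap": finger opening in m.
Only numpy, scipy, OpenCV 4.12 (cv2) and the standard library are available. Lean on these libraries where they do the work, as an engineer would, in place of code of your own. Each camera call takes 0.05 s, during which the arm holds its last target.

## Working session

There is one attempt and no reset: what is moved stays moved. The work goes in short steps, Python scripts to look and compute and a shell command to move; the robot and the scene stay as the last step left them, time stands still between calls to the robot, and variables do not carry over. Pictures are saved under pics/ and viewed, and the job is handed in when it is done.

```bash
mkdir -p pics; ls; python3 - <<'E'
from rig import bot
import cv2,numpy as np
np.set_printoptions(precision=4,suppress=True)
s=bot.get_state();print(s)
for n in("scene","top","wrist"):
    c=bot.read_camera(n);cv2.imwrite(f"pics/{n}0.png",c["frame"])
    print(n,c["camera_matrix"],c.get("extrinsics",c.get("mount")))
E
```

```text
pics
{'t': 0.0, 'joint_pos': array([-1.1646,  0.3329, -0.0647,  1.4609,  0.0216,  1.3499, -0.0885]), 'dq': array([ 0.0003,  0.0012, -0.001 , -0.0013,  0.0001,  0.0005, -0.0002]), 'joint_torque': array([  0.0007, -62.5443,   0.0497, -39.1613,   0.0164,   0.01  ,
         0.    ]), 'eef_pos': array([0.2597, 0.5681, 0.2305]), 'orientation': array([ 0.1499,  0.691 , -0.1509,  0.6908]), 'contact_force': array([-0.2543,  0.0886, -0.4448]), 'wrist_torque': array([ 0.0127, -0.0538,  0.0593]), 'finger_gap': 0.08568392707065678}
scene [[374.2875   0.     323.1652]
 [  0.     374.2875 201.652 ]
 [  0.       0.       1.    ]] [[ 0.426   0.6577 -0.6213  1.1343]
 [ 0.9046 -0.3214  0.28   -0.2854]
 [-0.0155 -0.6813 -0.7318  0.8907]
 [ 0.      0.      0.      1.    ]]
top [[449.1878   0.     315.5832]
 [  0.     449.1878 206.6986]
 [  0.       0.       1.    ]] [[ 0.023  -0.9747  0.2221  0.186 ]
 [-0.9997 -0.0227  0.0041 -0.0115]
 [ 0.0011 -0.2221 -0.975   1.5796]
 [ 0.      0.      0.      1.    ]]
wrist [[295.2015   0.     321.6605]
 [  0.     295.2015 200.5827]
 [  0.       0.       1.    ]] [[ 0.0001 -0.3201  0.9474 -0.1426]
 [ 1.      0.0006  0.0001 -0.0001]
 [-0.0006  0.9474  0.3201 -0.0836]
 [ 0.      0.      0.      1.    ]]
```

View pics/scene0.png

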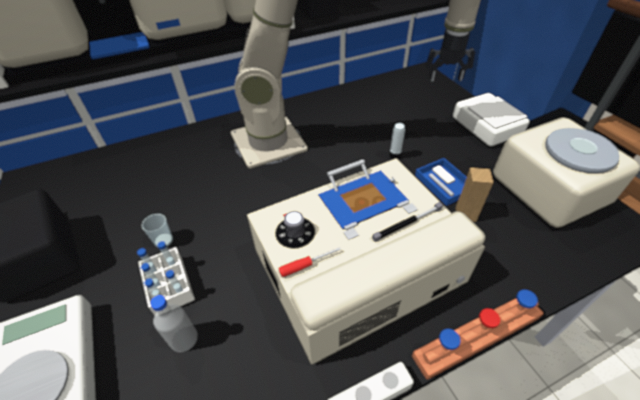

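View pics/top0.png

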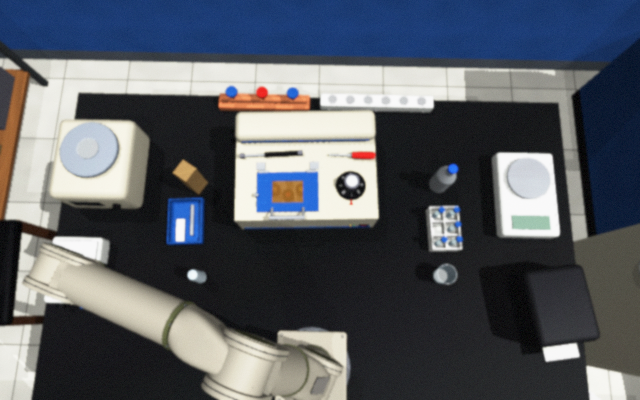

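```bash
python3 - <<'E'
import cv2
a=cv2.imread('pics/top0.png')
c=a[60:260,220:440]
cv2.imwrite('pics/top0z.png',cv2.resize(c,None,fx=3,fy=3,interpolation=cv2.INTER_CUBIC)[:600,:660])
E
```

```text
(no output)
```

View pics/top0z.png

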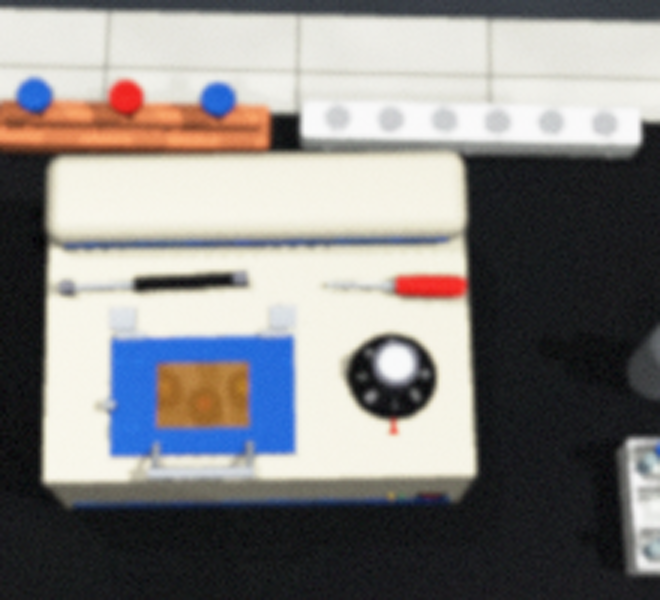

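```bash
cat > h.py <<'E'
from rig import bot
import cv2,numpy as np
from scipy.spatial.transform import Rotation as R
np.set_printoptions(precision=4,suppress=True)
def ray(K,E,uv,z):
    d=E[:3,:3]@np.linalg.solve(K,[uv[0],uv[1],1]);o=E[:3,3]
    return o+d*(z-o[2])/d[2]
def proj(K,E,p):
    q=np.linalg.inv(E)@np.r_[p,1];u=K@q[:3];return u[:2]/u[2]
def tool():
    s=bot.get_state();T=np.eye(4);T[:3,:3]=R.from_quat(s["orientation"]).as_matrix();T[:3,3]=s["eef_pos"];return T
E
python3 - <<'E'
from h import *
c=bot.read_camera("top");K,E=c["camera_matrix"],c["extrinsics"]
for n,u,z in [("skirt",(391,377),.178),("ptr",(393,418),.171),("FL",(43,482),.17),("FR",(476,475),.17),("cRL",(113,338),.174),("cRR",(294,338),.174),("cFR",(295,455),.174),("cFL",(110,455),.174),("barL",(145,472),.208),("barR",(254,472),.208),("bar2L",(147,461),.208),("knobtop",(395,362),.223)]:
    print(n,ray(K,E,(u[0]/3+220-1/3,u[1]/3+60-1/3),z))
c=bot.read_camera("scene");K,E=c["camera_matrix"],c["extrinsics"]
a=c["frame"];cv2.imwrite('pics/s1.png',cv2.resize(a[140:290,240:460],None,fx=3.6,fy=3.6,interpolation=cv2.INTER_CUBIC))
E
```

```text
skirt [ 0.5788 -0.1154  0.178 ]
ptr [ 0.535  -0.1183  0.171 ]
FL [0.4564 0.2539 0.17  ]
FR [ 0.4747 -0.2073  0.17  ]
cRL [0.6169 0.1871 0.174 ]
cRR [ 0.6215 -0.0098  0.174 ]
cFR [ 0.4912 -0.0138  0.174 ]
cFL [0.4866 0.1836 0.174 ]
barL [0.4621 0.1416 0.208 ]
barR [0.4648 0.0285 0.208 ]
bar2L [0.4738 0.1401 0.208 ]
knobtop [ 0.5825 -0.1161  0.223 ]
```

View pics/s1.png

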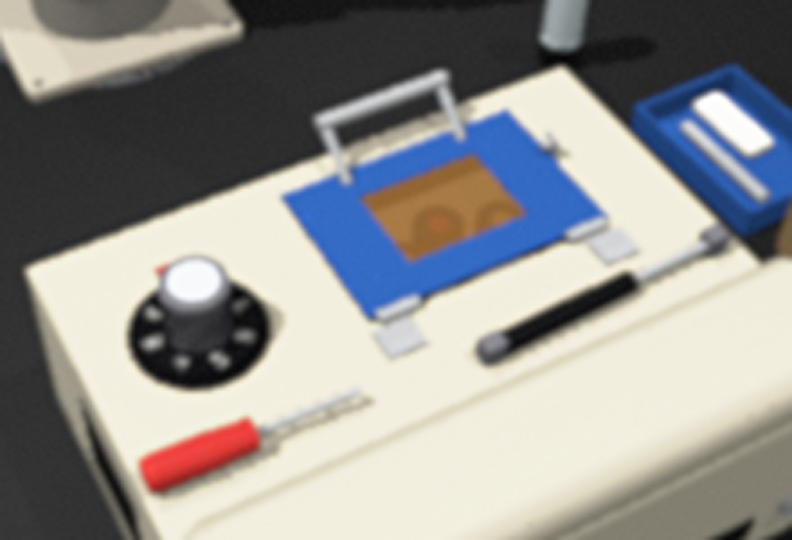

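```bash
cat >> h.py <<'E'
def down(yaw): # tool x down, tool y at angle yaw (rad) from world x... y=(cos,sin,0)
    x=np.array([0,0,-1.]);y=np.array([np.cos(yaw),np.sin(yaw),0]);return np.c_[x,y,np.cross(x,y)]
def plan(p,yaw=None,Rm=None):
    T=tool();Rm=Rm if Rm is not None else (down(yaw) if yaw is not None else T[:3,:3])
    d=T[:3,:3].T@(np.array(p)-T[:3,3])*1000
    r=R.from_matrix(T[:3,:3].T@Rm).as_rotvec(degrees=True)
    print("shift",d.round(1),"turn",r.round(2),"j",bot.get_state()["joint_pos"]);return d,r
E
python3 - <<'E'
from h import *
T=tool();print(T); print(np.degrees(np.arctan2(T[1,1],T[0,1])))
plan([.26,.568,.36])
plan([.52,-.1,.36],np.pi/2+.03)
plan([.52,-.1,.36],-np.pi/2+.03)
E
```

```text
[[-0.0002  0.4157  0.9095  0.2598]
 [-0.0005  0.9095 -0.4157  0.5683]
 [-1.     -0.0006  0.      0.231 ]
 [ 0.      0.      0.      1.    ]]
65.43498014328131
shift [-129.    -0.2    0.3] turn [0. 0. 0.] j [-1.1646  0.3325 -0.0647  1.4605  0.0216  1.3499 -0.0885]
shift [-128.7 -499.7  514.5] turn [-26.28  -0.01   0.03] j [-1.1646  0.3325 -0.0647  1.4605  0.0216  1.3499 -0.0885]
shift [-128.7 -499.7  514.5] turn [153.72   0.05   0.01] j [-1.1646  0.3325 -0.0647  1.4605  0.0216  1.3499 -0.0885]
```

```bash
python3 -m inch '[[-60,0,0,0,0,0],[-120,0,0,0,0,0],[-129,-40,42,-5,0,0],[-129,-85,87,-10,0,0],[-129,-130,133,-15,0,0],[-129,-175,180,-20,0,0],[-129,-220,226,-26.3,0,0],[-129,-265,272,-26.3,0,0],[-129,-310,318,-26.3,0,0],[-129,-355,365,-26.3,0,0],[-129,-400,411,-26.3,0,0],[-129,-445,458,-26.3,0,0]]' 1
python3 -m inch '[[0,-40,40,0,0,0],[0,-56,55,0,0,0],[0,-56,55,0,0,0]]'
python3 - <<'E'
from h import *
T=tool();print(T,bot.get_state()["joint_pos"])
c=bot.read_camera("wrist");cv2.imwrite("pics/w1.png",c["frame"])
np.savez("w1.npz",T=T)
E
```

```text
t: 1.75
eef_pos: [0.485, -0.0119, 0.3605]
orientation: [-0.011, 0.707, 0.011, 0.707]
contact_force: [0.7, 0.6, -0.5]
finger_gap: 0.085
t: 2.12
eef_pos: [0.5417, -0.0655, 0.3597]
orientation: [-0.01, 0.707, 0.009, 0.707]
contact_force: [0.2, 0.7, -0.3]
finger_gap: 0.0852
[[-0.001  -0.0275  0.9996  0.5417]
 [-0.0011  0.9996  0.0275 -0.0655]
 [-1.     -0.0011 -0.0011  0.3597]
 [ 0.      0.      0.      1.    ]] [-0.4881  0.1172  0.5866  1.4779 -0.0636  1.5668  1.694 ]
```

View pics/w1.png

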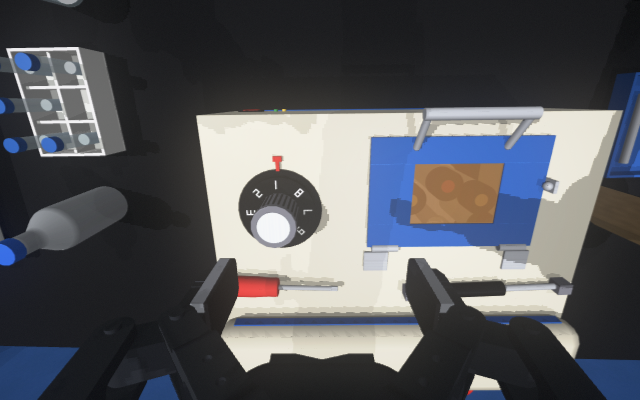

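```bash
python3 - <<'E'
import cv2
a=cv2.imread('pics/w1.png')
cv2.imwrite('pics/w1a.png',cv2.resize(a[140:260,220:340],None,fx=5,fy=5,interpolation=cv2.INTER_CUBIC))
cv2.imwrite('pics/w1b.png',cv2.resize(a[90:280,350:570],None,fx=3.1,fy=3.1,interpolation=cv2.INTER_CUBIC))
E
```

```text
(no output)
```

View pics/w1a.png

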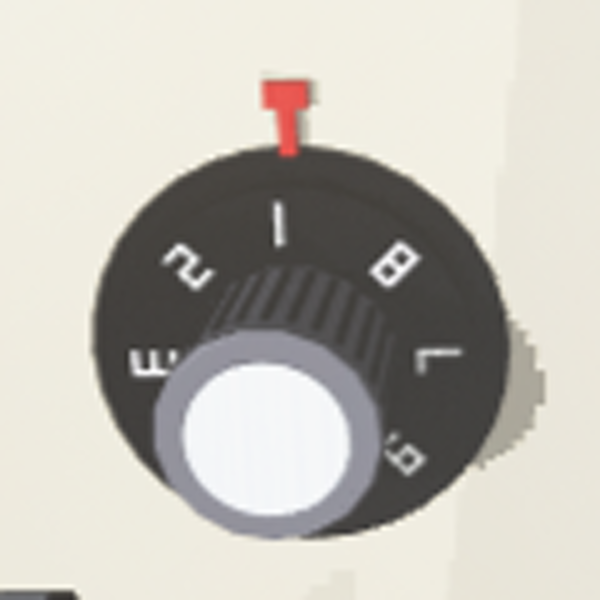

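View pics/w1b.png

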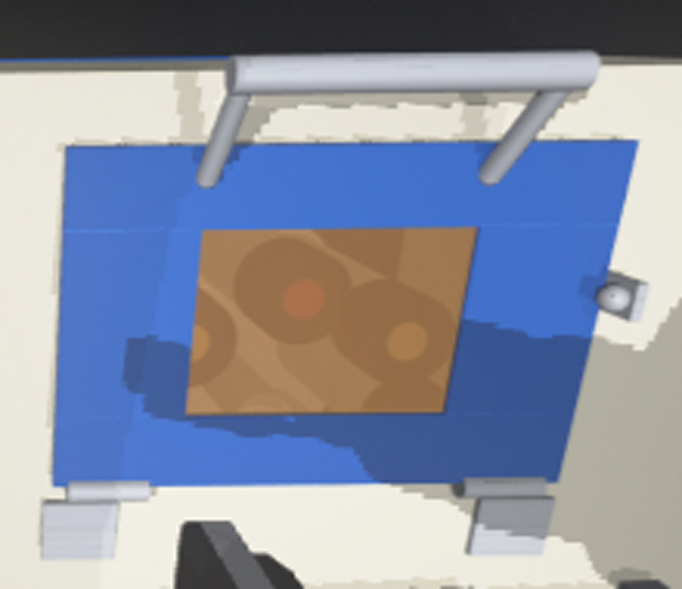

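```bash
cat > loc.py <<'E'
from h import *
T=np.load("w1.npz")["T"];c=bot.read_camera("wrist");K=c["camera_matrix"];E=T@c["mount"]
f=lambda u:(u[0]/3.1+350-.35,u[1]/3.1+90-.35)
g=lambda u:(u[0]/5+220-.4,u[1]/5+140-.4)
for n,u,z in [("skirt",g((302,341)),.178),("cap",g((267,435)),.223),("ptr",g((289,155)),.172),("cFR",f((66,147)),.174),("cFL",f((637,141)),.174),("cRL",f((558,481)),.174),("cRR",f((53,486)),.174),("barR",f((232,75)),.206),("barL",f((598,70)),.206)]:
    print(n,ray(K,E,u,z))
E
python3 loc.py
```

```text
skirt [ 0.5779 -0.113   0.178 ]
cap [ 0.5821 -0.1142  0.223 ]
ptr [ 0.5349 -0.116   0.172 ]
cFR [ 0.4941 -0.0127  0.174 ]
cFL [0.4863 0.1882 0.174 ]
cRL [0.6193 0.194  0.174 ]
cRR [ 0.6272 -0.007   0.174 ]
barR [0.4672 0.0318 0.206 ]
barL [0.4625 0.1451 0.206 ]
```

```bash
python3 - <<'E'
from h import *
plan([.5818,-.1140,.188],np.pi/2+.04)
E
```

```text
shift [172.1 -51.6  39.2] turn [-0.55 -0.03 -0.01] j [-0.4898  0.1146  0.5844  1.4794 -0.0633  1.5671  1.6931]
```

```bash
python3 -m inch '[[0,-30,20,0,0,0],[0,-51.6,39.2,-0.5,0,0],[50,-51.6,39.2,-0.5,0,0],[90,-51.6,39.2,-0.5,0,0],[110,-51.6,39.2,-0.5,0,0],[110,-51.6,39.2,-0.5,0,0]]' 1
python3 - <<'E'
from h import *
plan([.5818,-.1140,.188],np.pi/2+.04)
T=tool();c=bot.read_camera("wrist");cv2.imwrite("pics/w2.png",c["frame"])
K=c["camera_matrix"];E=T@c["mount"]
print([proj(K,E,p) for p in([.5818,-.114,.223],[.5578,-.114,.223],[.5818,-.138,.223],[.5818,-.09,.223])])
E
```

```text
t: 2.98
eef_pos: [0.5812, -0.113, 0.2493]
orientation: [-0.014, 0.708, 0.015, 0.706]
contact_force: [-0.5, 1.1, 1.3]
finger_gap: 0.0856
shift [61.3 -1.1  0.7] turn [ 0.03 -0.13 -0.07] j [-0.3882  0.2771  0.6185  1.5534 -0.1634  1.3657  1.8573]
[array([319.3636, 241.0595]), array([320.893 , 205.3681]), array([281.4374, 239.6709]), array([357.1485, 242.4429])]
```

View pics/w2.png

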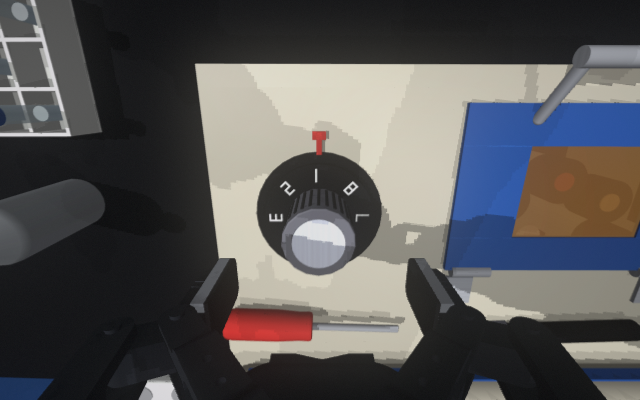

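```bash
python3 -m inch '[[30,-1,0.7,0,0,0],[61,-1,0.7,0,0,0],[61,-1,0.7,0,0,0]]' 1
python3 -m inch '[[0,0,0,0,0,0],[0,0,0,0,0,0],[0,0,0,0,0,0],[0,0,0,0,0,0],[0,0,0,0,0,0],[0,0,0,0,0,0]]' 0 50
python3 - <<'E'
from h import *
plan([.5818,-.1140,.188],np.pi/2+.04);s=bot.get_state();print(s['contact_force'],s['wrist_torque'])
E
```

```text
t: 3.4
eef_pos: [0.5823, -0.1148, 0.1889]
orientation: [-0.014, 0.708, 0.014, 0.706]
contact_force: [0.1, 1.4, -0.1]
finger_gap: 0.0855
t: 4.15
eef_pos: [0.5837, -0.1152, 0.1912]
orientation: [-0.014, 0.706, 0.014, 0.708]
contact_force: [-2.1, 2.0, 7.3]
finger_gap: 0.047
shift [ 3.2  1.3 -1.9] turn [-0.03  0.15 -0.04] j [-0.3748  0.32    0.6081  1.6302 -0.192   1.2491  1.8803]
[-2.1248  2.0409  7.2964] [ 0.3286  0.4964 -0.0259]
```

```bash
python3 -m inch '[[0,0,0,9,0,0],[0,0,0,18,0,0],[0,0,0,27,0,0],[0,0,0,36,0,0],[0,0,0,45,0,0],[0,0,0,54,0,0]]' 
python3 -m inch '[[0,0,0,9,0,0],[0,0,0,18,0,0],[0,0,0,27,0,0],[0,0,0,36,0,0]]' 
python3 - <<'E'
from h import *
T=tool();print(T,np.degrees(np.arctan2(T[1,1],T[0,1])))
s=bot.get_state();print(s['joint_pos'],s['contact_force'],s['wrist_torque'])
c=bot.read_camera("wrist");cv2.imwrite("pics/w3.png",c["frame"])
E
```

```text
t: 4.9
eef_pos: [0.5838, -0.1147, 0.1912]
orientation: [0.311, 0.635, -0.309, 0.636]
contact_force: [-0.9, 3.0, 7.9]
finger_gap: 0.0468
t: 5.4
eef_pos: [0.5841, -0.1145, 0.1913]
orientation: [0.492, 0.508, -0.49, 0.509]
contact_force: [0.3, 3.7, 7.9]
finger_gap: 0.0471
[[ 0.0029  0.9994  0.0351  0.5841]
 [ 0.0016  0.0351 -0.9994 -0.1145]
 [-1.      0.003  -0.0015  0.1913]
 [ 0.      0.      0.      1.    ]] 2.0105336250148786
[-0.5814  0.3844  0.889   1.6391 -0.3127  1.2649  0.4017] [0.2557 3.7364 7.9359] [0.6015 0.4486 0.2589]
```

View pics/w3.png

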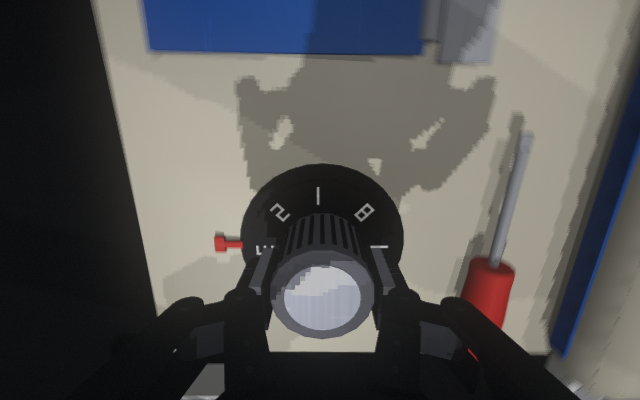

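```bash
python3 -m inch '[[0,0,0,9,0,0],[0,0,0,18,0,0],[0,0,0,27,0,0],[0,0,0,36,0,0],[0,0,0,45,0,0],[0,0,0,45,0,0]]' 
python3 - <<'E'
from h import *
T=tool();print(T[:3,3],np.degrees(np.arctan2(T[1,1],T[0,1])))
s=bot.get_state();print(s['joint_pos'],s['contact_force'],s['wrist_torque'])
E
```

```text
t: 6.2
eef_pos: [0.5846, -0.1146, 0.1913]
orientation: [0.649, 0.283, -0.647, 0.283]
contact_force: [0.9, 3.4, 7.7]
finger_gap: 0.0471
[ 0.5846 -0.1146  0.1913] -42.81420647265171
[-0.6868  0.4503  1.0551  1.6427 -0.4077  1.2854 -0.3055] [0.9425 3.3951 7.7148] [ 0.6721 -0.0478  0.0118]
```

```bash
python3 -m inch '[[0,0,0,9,0,0],[0,0,0,18,0,0],[0,0,0,27,0,0],[0,0,0,36,0,0],[0,0,0,45,0,0],[0,0,0,46,0,0]]' 
python3 - <<'E'
from h import *
T=tool();print(T[:3,3],np.degrees(np.arctan2(T[1,1],T[0,1])))
s=bot.get_state();print(s['joint_pos'],s['contact_force'],s['wrist_torque'])
c=bot.read_camera("wrist");cv2.imwrite("pics/w4.png",c["frame"])
E
```

```text
t: 6.95
eef_pos: [0.5848, -0.115, 0.1913]
orientation: [0.709, 0.007, -0.706, 0.007]
contact_force: [3.1, 1.1, 7.6]
finger_gap: 0.0465
[ 0.5848 -0.115   0.1913] -88.82280095879385
[-0.7757  0.5554  1.2322  1.6455 -0.5397  1.3269 -1.0065] [3.1052 1.1047 7.6   ] [ 0.4723 -0.4795  0.131 ]
```

View pics/w4.png

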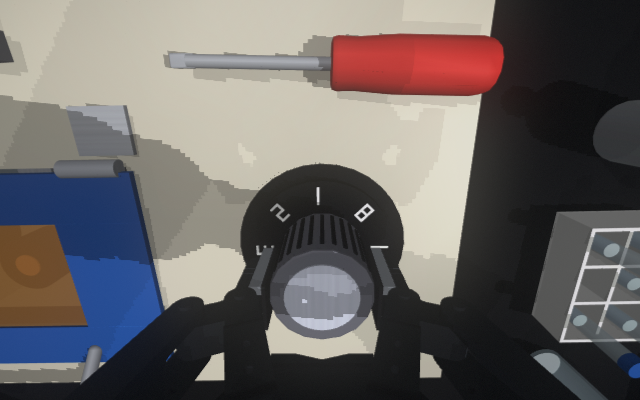

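```bash
python3 -m inch '[[0,0,0,0,0,0],[0,0,0,0,0,0],[0,0,0,0,0,0],[0,0,0,0,0,0],[0,0,0,0,0,0]]' 1
python3 -m inch '[[-30,0,0,0,0,0],[-80,0,0,0,0,0],[-130,0,0,0,0,0],[-130,0,0,0,0,0]]' 1
python3 - <<'E'
from h import *
T=tool();print(T[:3,3],np.degrees(np.arctan2(T[1,1],T[0,1])))
s=bot.get_state();print(s['joint_pos'],s['contact_force'])
c=bot.read_camera("wrist");cv2.imwrite("pics/w5.png",c["frame"])
E
```

```text
t: 7.62
eef_pos: [0.5828, -0.1156, 0.1893]
orientation: [-0.707, -0.008, 0.707, -0.008]
contact_force: [-0.5, -0.2, -0.2]
finger_gap: 0.0854
t: 8.12
eef_pos: [0.5839, -0.1166, 0.3227]
orientation: [0.709, 0.007, -0.705, 0.008]
contact_force: [0.4, -1.1, 0.2]
finger_gap: 0.0855
[ 0.5839 -0.1166  0.3227] -88.78768424708743
[-0.7846  0.4509  1.2746  1.4437 -0.4318  1.5538 -1.0848] [ 0.4424 -1.0776  0.1569]
```

View pics/w5.png

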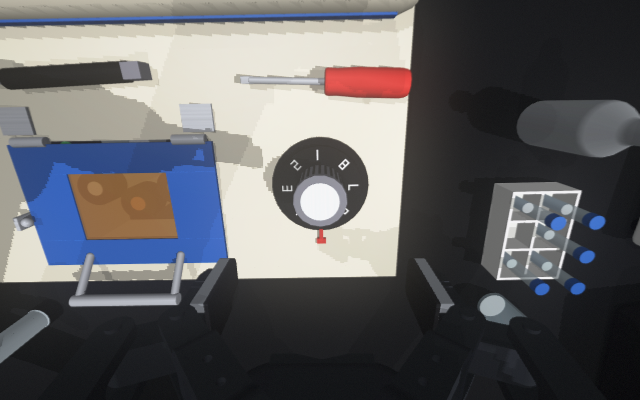

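```bash
python3 - <<'E'
from h import *
T=tool();c=bot.read_camera("wrist");K=c["camera_matrix"];E=T@c["mount"]
for u in [(70,300),(181,299)]: print(ray(K,E,u,.206))
plan([.4646,.0875,.30],.04)
E
```

```text
[0.4634 0.1429 0.206 ]
[0.4672 0.0276 0.206 ]
shift [  19.1 -205.5  113.9] turn [-91.06  -0.04   0.01] j [-0.7849  0.4534  1.2725  1.4491 -0.4326  1.5521 -1.0843]
```

```bash
python3 -m inch '[[0,-20,10,-9,0,0],[0,-40,20,-18,0,0],[0,-60,35,-27,0,0],[0,-80,45,-36,0,0],[0,-100,55,-45,0,0],[0,-120,68,-54,0,0],[0,-140,80,-63,0,0],[0,-160,90,-72,0,0],[0,-180,100,-81,0,0],[10,-195,110,-90,0,0],[19,-205,114,-91,0,0],[19,-205,114,-91,0,0]]' 0.6
python3 - <<'E'
from h import *
plan([.4648,.0868,.187],.04)
T=tool();s=bot.get_state();print(T,s['contact_force'])
c=bot.read_camera("wrist");cv2.imwrite("pics/w6.png",c["frame"]);K=c["camera_matrix"];E=T@c["mount"]
print([proj(K,E,p) for p in([.4648,.0868,.206],[.4626,.1418,.206],[.467,.0318,.206])])
E
```

```text
t: 9.72
eef_pos: [0.4638, 0.0874, 0.2992]
orientation: [0.49, 0.509, -0.491, 0.509]
contact_force: [1.1, 0.3, -0.5]
finger_gap: 0.051
shift [112.2   1.2   0.5] turn [-0.14  0.06  0.1 ] j [-1.4261 -0.1898  1.0369  1.7773  0.1645  1.4651 -0.3774]
[[-0.0016  0.9993  0.0375  0.4638]
 [-0.0011  0.0375 -0.9993  0.0874]
 [-1.     -0.0017  0.001   0.2992]
 [ 0.      0.      0.      1.    ]] [ 1.1276  0.2901 -0.5486]
[array([324.2379, 204.7065]), array([324.3052, 138.8235]), array([324.1796, 261.8827])]
```

View pics/w6.png

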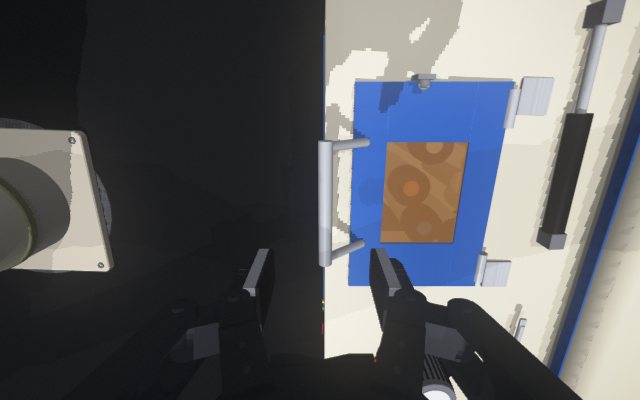

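```bash
python3 -m inch '[[40,1.2,0.5,0,0,0],[80,1.2,0.5,0,0,0],[105,1.2,0.5,0,0,0],[112,1.2,0.5,0,0,0],[112,1.2,0.5,0,0,0]]' 0.45
python3 - <<'E'
from h import *
plan([.4648,.0868,.187],.04)
T=tool();s=bot.get_state();print(T[:3,3],s['contact_force'])
c=bot.read_camera("wrist");cv2.imwrite("pics/w7.png",c["frame"])
E
```

```text
t: 10.4
eef_pos: [0.4662, 0.086, 0.1888]
orientation: [0.49, 0.509, -0.491, 0.51]
contact_force: [0.1, 0.2, 0.4]
finger_gap: 0.0389
shift [ 1.8 -1.3 -0.8] turn [-0.16  0.05 -0.02] j [-1.4583 -0.0371  1.1877  1.9474  0.0379  1.2081 -0.247 ]
[0.4662 0.086  0.1888] [0.1125 0.1659 0.3633]
```

View pics/w7.png

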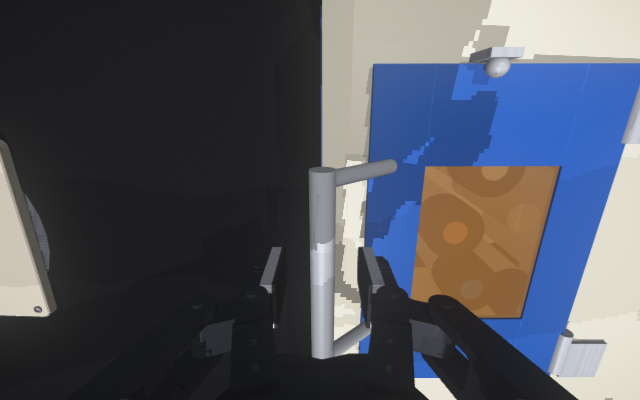

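```bash
python3 -m inch '[[1,-1,-0.5,0,0,0],[1,-1,-0.5,0,0,0],[1,-1,-0.5,0,0,0],[1,-1,-0.5,0,0,0],[1,-1,-0.5,0,0,0],[1,-1,-0.5,0,0,0]]' 0 60
python3 - <<'E'
from h import *
T=tool();s=bot.get_state();print(T,s['contact_force'],s['finger_gap'])
g=T[:3,3]+T[:3,0]*-.019;print(g)
th=np.radians(np.arange(0,97,8));th=np.append(th,1.685)
for name,b in(("bar",-.160),):
    x=-160*np.cos(th)+34*np.sin(th)+160; z=160*np.sin(th)+34*np.cos(th)-34
    w=np.c_[x*np.cos(.04),x*np.sin(.04),z]
    print(np.c_[np.degrees(th),(T[:3,:3].T@w.T).T].round(1))
E
```

```text
t: 11.2
eef_pos: [0.4663, 0.0872, 0.1882]
orientation: [0.492, 0.509, -0.489, 0.51]
contact_force: [7.9, -0.1, -2.9]
finger_gap: 0.0098
[[ 0.0039  0.9992  0.0388  0.4663]
 [ 0.0013  0.0388 -0.9992  0.0872]
 [-1.      0.0039 -0.0012  0.1882]
 [ 0.      0.      0.      1.    ]] [ 7.9245 -0.1151 -2.9433] 0.009828579752318501
[0.4662 0.0872 0.2072]
[[   0.     0.     0.     0. ]
 [   8.   -21.9    6.4   -0. ]
 [  16.   -42.7   15.7   -0.1]
 [  24.   -62.    27.9   -0.1]
 [  32.   -79.5   42.6   -0.1]
 [  40.   -94.7   59.7   -0.2]
 [  48.  -107.3   78.6   -0.2]
 [  56.  -117.3   99.2   -0.3]
 [  64.  -124.2  120.9   -0.3]
 [  72.  -128.1  143.4   -0.3]
 [  80.  -128.8  166.2   -0.4]
 [  88.  -126.3  188.9   -0.4]
 [  96.  -120.7  211.    -0.4]
 [  96.5 -120.2  212.5   -0.4]]
```

```bash
python3 -m inch '[[-11,2.5,0,0,0,0],[-22,6.4,0,0,0,0],[-32.5,11,0,0,0,0],[-42.7,15.7,0,0,0,0],[-52.5,21.5,0,0,0,0],[-62,28,0,0,0,0]]'
python3 - <<'E'
from h import *
T=tool();s=bot.get_state();print(T,s['contact_force'],s['wrist_torque'],s['finger_gap'],s['joint_pos'])
E
```

```text
t: 11.95
eef_pos: [0.4918, 0.0882, 0.2495]
orientation: [0.489, 0.511, -0.491, 0.509]
contact_force: [-6.3, -0.1, -0.3]
finger_gap: 0.0098
[[-0.0031  0.9992  0.0394  0.4918]
 [ 0.0003  0.0394 -0.9992  0.0882]
 [-1.     -0.0031 -0.0004  0.2495]
 [ 0.      0.      0.      1.    ]] [-6.2838 -0.077  -0.3144] [-0.1896  1.5515 -0.0012] 0.009771973294500413 [-1.4449  0.0202  1.2181  1.7998 -0.0205  1.3378 -0.1827]
```

```bash
python3 -m inch '[[-9,7,0,0,0,0],[-17.5,14.7,0,0,0,0],[-25.3,23,0,0,0,0],[-32.7,31.8,0,0,0,0],[-39.2,41,0,0,0,0],[-45.3,50.7,0,0,0,0],[-45.3,50.7,0,0,0,0]]'
python3 - <<'E'
from h import *
T=tool();s=bot.get_state();print(T[:3,3],s['contact_force'],s['wrist_torque'],s['finger_gap'],s['joint_pos'])
c=bot.read_camera("scene");cv2.imwrite("pics/s2.png",c["frame"])
c=bot.read_camera("wrist");cv2.imwrite("pics/w8.png",c["frame"])
E
```

```text
t: 12.82
eef_pos: [0.5429, 0.0902, 0.2975]
orientation: [0.49, 0.511, -0.491, 0.509]
contact_force: [-22.7, 0.6, 31.2]
finger_gap: 0.0098
[0.5429 0.0902 0.2975] [-22.7041   0.6332  31.2322] [ 0.0539  5.0553 -0.0422] 0.009807217889654446 [-1.2468  0.2512  1.2001  1.5992 -0.2364  1.4559  0.01  ]
```

View pics/s2.png

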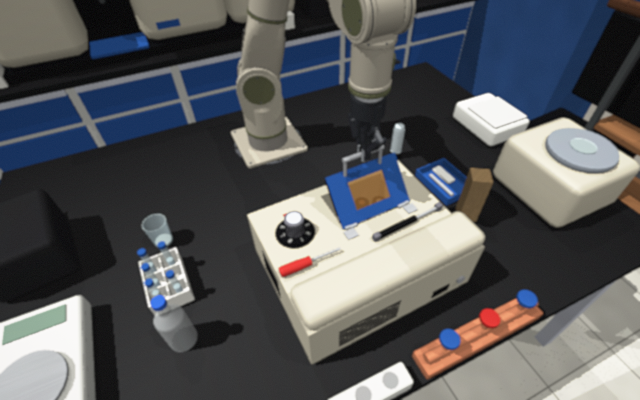

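View pics/w8.png

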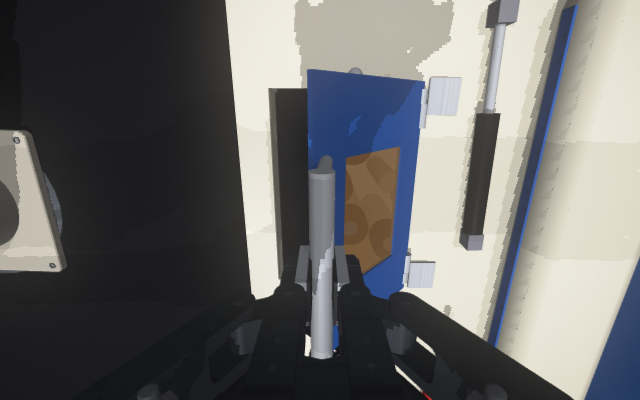

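```bash
python3 -m inch '[[0,0,0,0,0,0],[0,0,0,0,0,0]]'
python3 - <<'E'
from h import *
a=cv2.imread('pics/w8.png');cv2.imwrite('pics/w8z.png',cv2.resize(a[140:380,220:440],None,fx=2.5,fy=2.5))
a=cv2.imread('pics/s2.png');cv2.imwrite('pics/s2z.png',cv2.resize(a[100:260,280:460],None,fx=3.5,fy=3.5,interpolation=cv2.INTER_CUBIC))
T=tool();s=bot.get_state();print(T,s['contact_force'],s['wrist_torque'],s['dq'])
E
```

```text
t: 13.18
eef_pos: [0.5424, 0.0902, 0.2972]
orientation: [0.49, 0.511, -0.49, 0.509]
contact_force: [-21.8, -1.7, 30.4]
finger_gap: 0.0097
[[-0.0031  0.9992  0.0396  0.5424]
 [ 0.0015  0.0396 -0.9992  0.0902]
 [-1.     -0.0031 -0.0016  0.2972]
 [ 0.      0.      0.      1.    ]] [-21.7661  -1.6528  30.4076] [-0.1525  4.765  -0.0831] [-0.0004 -0.001   0.0004  0.0009  0.0016  0.002   0.0001]
```

View pics/w8z.png

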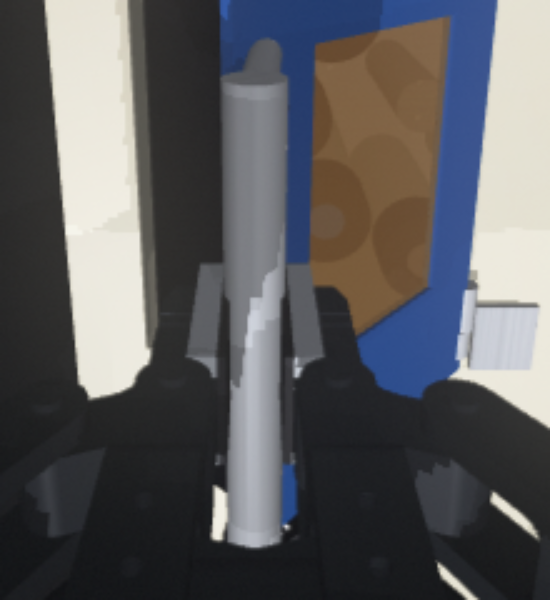

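View pics/s2z.png

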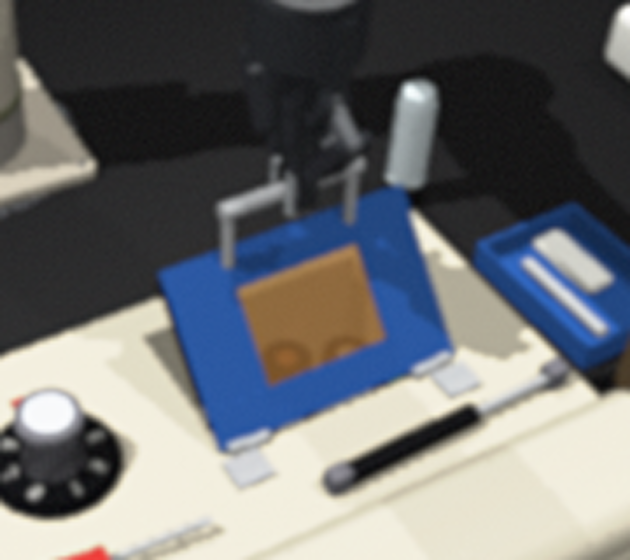

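```bash
python3 -m inch '[[-1.7,-1,0,0,0,0],[-1.7,-1,0,0,0,0]]'
python3 - <<'E'
from h import *
T=tool();s=bot.get_state();print(T[:3,3],s['contact_force'],s['wrist_torque'])
E
```

```text
t: 13.42
eef_pos: [0.5419, 0.0902, 0.2972]
orientation: [0.49, 0.51, -0.49, 0.509]
contact_force: [-8.8, -0.3, 8.6]
finger_gap: 0.0096
[0.5419 0.0902 0.2972] [-8.7636 -0.2502  8.6161] [-0.1336  2.1523 -0.0337]
```

```bash
python3 -m inch '[[-3.6,5,0,0,0,0],[-6.6,10.5,0,0,0,0],[-12.5,23.5,0,0,0,0],[-17.3,37,0,0,0,0],[-20.8,51,0,0,0,0],[-20.8,51,0,0,0,0]]'
python3 - <<'E'
from h import *
T=tool();s=bot.get_state();print(T[:3,3],s['contact_force'],s['wrist_torque'],s['joint_pos'])
E
```

```text
t: 14.18
eef_pos: [0.5943, 0.0922, 0.3182]
orientation: [0.49, 0.51, -0.49, 0.51]
contact_force: [-4.4, 1.5, 8.6]
finger_gap: 0.0098
[0.5943 0.0922 0.3182] [-4.3541  1.4737  8.625 ] [ 0.2484  1.2026 -0.0841] [-1.0539  0.4043  1.1305  1.429  -0.3635  1.5341  0.0967]
```

```bash
python3 -m inch '[[-1.5,7,0,0,0,0],[-2.5,15.5,0,0,0,0],[-3.2,24,0,0,0,0],[-3.6,32.5,0,0,0,0],[-3.4,41,0,0,0,0],[-2.7,49.7,0,0,0,0],[-1.5,58,0,0,0,0],[0,66.7,0,0,0,0],[0,66.7,0,0,0,0]]'
python3 - <<'E'
from h import *
T=tool();s=bot.get_state();print(T[:3,3],s['contact_force'],s['wrist_torque'],s['joint_pos'])
c=bot.read_camera("scene");cv2.imwrite("pics/s3.png",c["frame"])
c=bot.read_camera("wrist");cv2.imwrite("pics/w9.png",c["frame"])
c=bot.read_camera("top");cv2.imwrite("pics/t9.png",c["frame"])
E
```

```text
t: 15.3
eef_pos: [0.6611, 0.0948, 0.3174]
orientation: [0.49, 0.509, -0.49, 0.51]
contact_force: [-1.9, 1.7, 5.1]
finger_gap: 0.0099
[0.6611 0.0948 0.3174] [-1.8628  1.661   5.0643] [ 0.1713  0.4912 -0.0009] [-0.8506  0.5699  1.0487  1.2299 -0.4869  1.5971  0.1453]
```

View pics/s3.png

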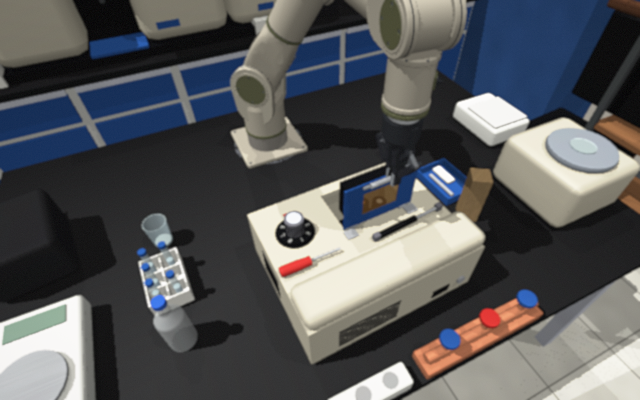

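View pics/w9.png

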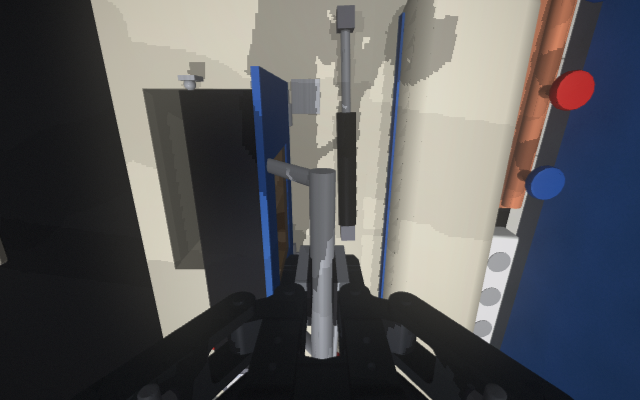

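```bash
cat > pj.py <<'E'
from h import *
import sys
from scipy.optimize import least_squares
P=np.array([[466.3,188.2],[491.8,249.5],[541.9,297.2],[594.3,318.2],[661.1,317.4]])
f=least_squares(lambda c:np.hypot(*(P-c).T)-163.6,[627,157]);print("centre",f.x,f.fun)
T=tool();c=bot.read_camera("wrist");K=c["camera_matrix"];E=T@c["mount"]
cs=bot.read_camera("scene")
u=np.array([np.cos(.04),np.sin(.04),0]);v=np.array([-np.sin(.04),np.cos(.04),0]);w=np.array([0,0,1.])
for hx in (.624,.627):
  H=np.array([hx,.0935+(hx-.6245)*.04,.172])
  for th in map(float,sys.argv[1:]):
    t=np.radians(th)
    def pt(x,y,z): return H+u*(x*np.cos(t)+z*np.sin(t))+v*y+w*(-x*np.sin(t)+z*np.cos(t))
    q=[pt(-.135,.1,.002),pt(-.135,.1,-.002),pt(0,.1,.002),pt(-.16,.055,.034)]
    print(hx,th,[proj(K,E,p).round(1).tolist() for p in q],"scene",[proj(cs["camera_matrix"],cs["extrinsics"],pt(-.135,y,.002)).round(1).tolist() for y in(-.1,.1)])
E
python3 pj.py 88 90 92
python3 - <<'E'
import cv2
a=cv2.imread('pics/w9.png');cv2.imwrite('pics/w9z.png',cv2.resize(a[50:290,220:360],None,fx=2.5,fy=2.5,interpolation=cv2.INTER_CUBIC))
a=cv2.imread('pics/s3.png');cv2.imwrite('pics/s3z.png',cv2.resize(a[140:240,320:440],None,fx=5,fy=5,interpolation=cv2.INTER_CUBIC))
E
```

```text
centre [627.0266 157.586 ] [ 0.0162 -0.0933 -0.0805  0.3143 -0.194 ]
0.624 88.0 [[240.1, 62.2], [231.8, 62.2], [284.2, 80.6], [304.8, 167.6]] scene [[343.4, 189.5], [417.3, 160.9]]
0.624 90.0 [[250.1, 62.2], [241.6, 62.2], [284.2, 80.6], [317.6, 167.1]] scene [[344.5, 190.8], [418.5, 162.0]]
0.624 92.0 [[260.1, 62.2], [251.6, 62.2], [284.2, 80.6], [330.1, 166.4]] scene [[345.6, 192.2], [419.7, 163.2]]
0.627 88.0 [[246.5, 62.2], [238.1, 62.2], [287.5, 80.6], [311.6, 167.6]] scene [[344.1, 190.4], [418.0, 161.6]]
0.627 90.0 [[256.5, 62.2], [248.0, 62.2], [287.5, 80.6], [324.4, 167.1]] scene [[345.2, 191.7], [419.3, 162.8]]
0.627 92.0 [[266.5, 62.2], [258.0, 62.2], [287.5, 80.6], [336.8, 166.4]] scene [[346.2, 193.1], [420.5, 164.0]]
```

View pics/w9z.png

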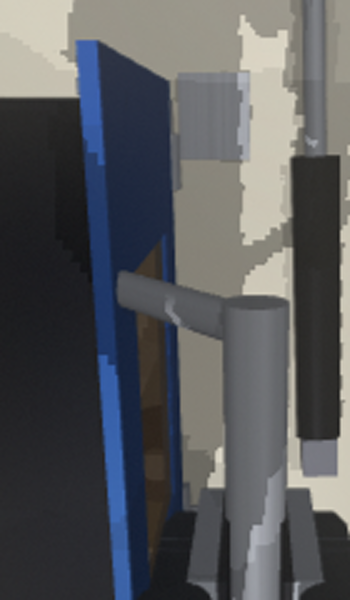

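View pics/s3z.png

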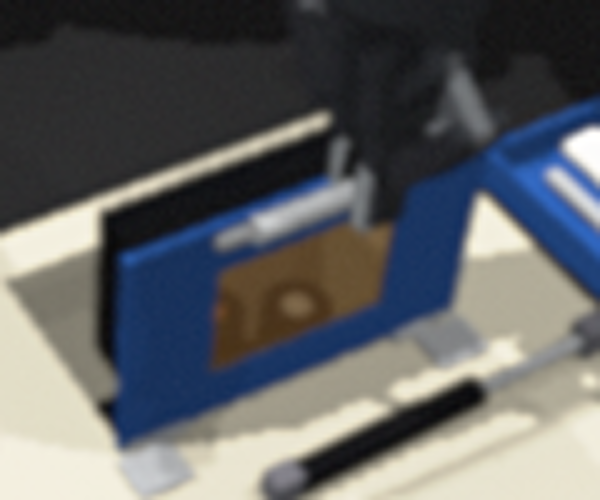

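```bash
python3 -m inch '[[0.8,4.5,0,0,0,0],[1.9,9,0,0,0,0],[3.0,13.5,0,0,0,0],[4.3,17.8,0,0,0,0],[4.3,17.8,0,0,0,0],[4.3,17.8,0,0,0,0],[4.3,17.8,0,0,0,0]]'
python3 - <<'E'
from h import *
T=tool();s=bot.get_state();print(T[:3,3],s['contact_force'],s['wrist_torque'],s['dq'])
g=T[[0,2],3]*1000-[627.03,157.59];print(g,np.hypot(*g),np.degrees(np.arctan2(g[1],-g[0]))-12)
c=bot.read_camera("wrist");cv2.imwrite("pics/w10.png",c["frame"])
cv2.imwrite('pics/w10z.png',cv2.resize(c["frame"][50:290,220:360],None,fx=2.5,fy=2.5,interpolation=cv2.INTER_CUBIC))
c=bot.read_camera("top");cv2.imwrite("pics/t10.png",c["frame"])
c=bot.read_camera("scene");cv2.imwrite("pics/s10.png",c["frame"])
E
python3 pj.py 94.5 96.5 98.5
```

```text
t: 16.42
eef_pos: [0.6774, 0.0954, 0.3124]
orientation: [0.49, 0.51, -0.49, 0.509]
contact_force: [-2.7, 0.5, -2.1]
finger_gap: 0.0101
[0.6774 0.0954 0.3124] [-2.6923  0.4796 -2.1213] [0.1289 0.7861 0.0669] [-0.0012  0.0014 -0.0008  0.0003 -0.0001  0.002   0.0013]
[ 50.3934 154.8539] 162.84727835246113 96.02621495059832
centre [627.0266 157.586 ] [ 0.0162 -0.0933 -0.0805  0.3143 -0.194 ]
0.624 94.5 [[234.6, 60.9], [225.6, 60.8], [265.1, 80.2], [307.7, 167.9]] scene [[346.9, 194.1], [421.2, 164.8]]
0.624 96.5 [[245.0, 61.0], [236.1, 60.9], [265.2, 80.2], [320.2, 167.0]] scene [[348.0, 195.6], [422.5, 166.2]]
0.624 98.5 [[255.5, 61.2], [246.6, 61.1], [265.2, 80.2], [332.3, 166.1]] scene [[349.1, 197.2], [423.7, 167.6]]
0.627 94.5 [[241.1, 60.9], [232.2, 60.8], [268.5, 80.2], [314.6, 167.9]] scene [[347.6, 195.0], [422.0, 165.6]]
0.627 96.5 [[251.6, 61.0], [242.7, 60.9], [268.5, 80.2], [327.0, 167.0]] scene [[348.7, 196.5], [423.3, 166.9]]
0.627 98.5 [[262.0, 61.2], [253.1, 61.1], [268.5, 80.2], [339.0, 166.1]] scene [[349.8, 198.1], [424.5, 168.3]]
```

View pics/w10z.png

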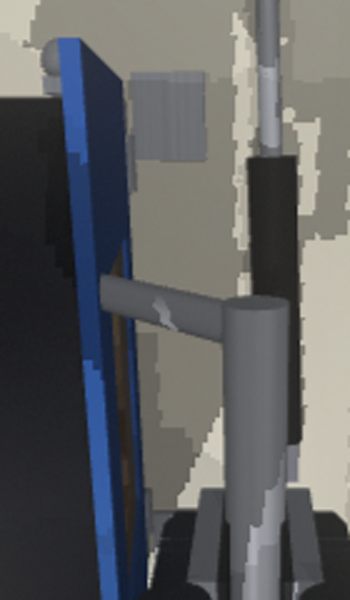

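View pics/s10.png

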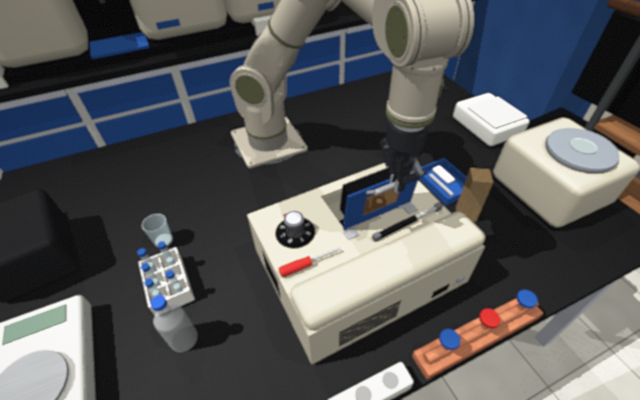

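View pics/w10.png

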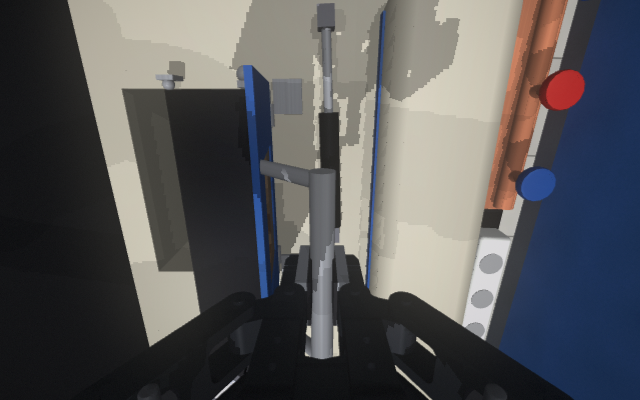

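```bash
python3 -m inch '[[0,1.0,0,0,0,0],[0,1.0,0,0,0,0],[0,1.0,0,0,0,0],[0,1.0,0,0,0,0],[0,1.0,0,0,0,0],[0,1.0,0,0,0,0],[0,1.0,0,0,0,0],[0,1.0,0,0,0,0]]'
python3 - <<'E'
from h import *
for i in range(2):
    T=tool();s=bot.get_state();print(T[:3,3],s['contact_force'],s['wrist_torque'],abs(s['dq']).max())
    g=T[[0,2],3]*1000-[627.03,157.59];print(g,np.hypot(*g),np.degrees(np.arctan2(g[1],-g[0]))-12)
    c=bot.read_camera("top")
a=cv2.imread('pics/top0.png')[60:260,220:440]
b=c["frame"][60:260,220:440]
cv2.imwrite('pics/t11.png',cv2.resize(np.hstack([a[:,40:],b[:,40:]]),None,fx=2.2,fy=2.2,interpolation=cv2.INTER_CUBIC))
c=bot.read_camera("scene");cv2.imwrite('pics/s11.png',cv2.resize(c["frame"][190:260,260:420],None,fx=5,fy=5,interpolation=cv2.INTER_CUBIC))
E
```

```text
t: 17.68
eef_pos: [0.6784, 0.0954, 0.3122]
orientation: [0.49, 0.51, -0.491, 0.509]
contact_force: [-4.7, 0.8, -7.4]
finger_gap: 0.01
[0.6784 0.0954 0.3122] [-4.7196  0.7583 -7.4032] [ 0.1529  1.4456 -0.0187] 0.0020758869638688774
[ 51.3219 154.6198] 162.91472932436153 96.362193266947
[0.6783 0.0954 0.3122] [-5.3736  0.187  -8.2023] [ 0.1482  1.4273 -0.0031] 0.002112382268134853
[ 51.3072 154.5772] 162.86966393277442 96.36202319378518
```

View pics/t11.png

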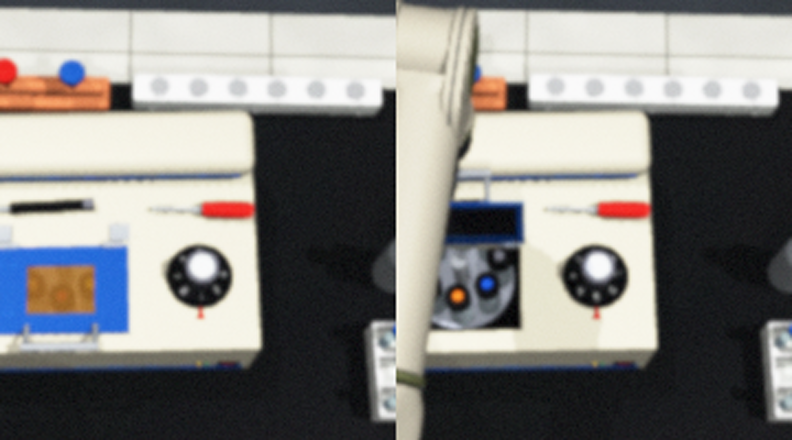

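View pics/s11.png

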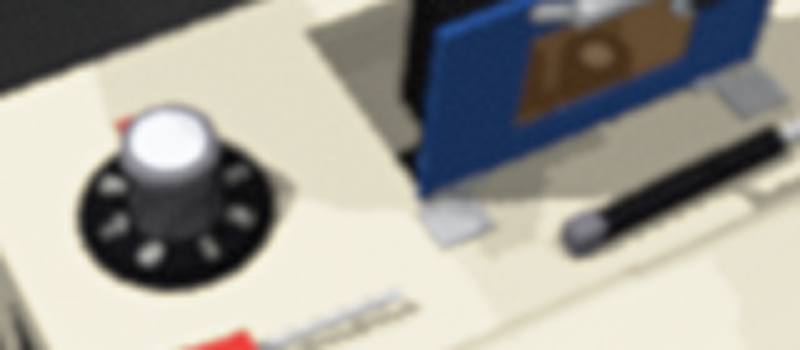

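Dial is at 5, the bystanders are undisturbed, and the cover is held still at about 1.68 rad. Handing in.

```bash
python3 - <<'E'
from rig import bot
s=bot.get_state();print(s['contact_force'],s['finger_gap'],abs(s['dq']).max());print(bot.close_job())
E
```

```text
[-4.3498759   1.5143222  -7.54325749] 0.009465358207819814 0.001512305203714347
the job is handed in; nothing more can be done
None
```

I set the dial to 5 and let go of it. The cover is held at its balance point with the gripper still closed on the bar, and the job is handed in at about 18 s of the 67 s allowed.

- **Dial:** It started at 1. I turned it 180 degrees clockwise in one grip, with the cover shut. After release, the wrist picture showed the 1 directly opposite the red pointer, so 5 is set. I could not read the 5 itself because the grip hid it.
- **Cover:** I fitted the swing from the measured tool positions and got 96.4 degrees (1.682 rad), against a target of 96.5 degrees (1.685 rad). The last wrist-camera check, made just before a final 1 mm nudge, read 95.8 to 96.5 degrees, so the angle is good to roughly half a degree. The arm was still, the fingers were closed on the bar at 60 N, and about 9 N remained at the wrist.
- **Force on the way up:** At about 48 degrees the wrist force rose to 39 N because my swing path sat 2–3 mm inside the bar's true path. I corrected it there. It stayed well under the 120 N limit and came through the fingers on the bar, not the gripper body.
- **Other things on the bench:** The screwdriver, gas stay, test-tube rack and bottle looked unmoved in the last pictures. The arm hid part of the left side from the top camera. The scene camera, just before that nudge, showed the tray and carton in place and the beaker undisturbed. The spare lamp was hidden there; I last saw it standing with the cover half up.

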